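# Set up the fold-down laundry worktop

### The job

Get the laundry cabinet's fold-down worktop ready for use: first pull both of its slide-out wooden supports all the way out to their stops, and only then lower the flap gently until it lies level, resting on both supports. Let go of it there, and leave the other things on the slab where they are.

Things in the scene. Friction and masses are not known exactly. Their poses are not given: they have to be found in the camera images.
- cabinet: Fixed grey laminate cabinet, 340 wide, 180 deep, 270 high, on the slab. Its origin lies on the slab below the middle of its front face; x points from the front face into the cabinet (the front faces -x, roughly to the robot), y along the front (to the left seen from the robot), z up. It turns only about z.
- left_support: Slide-out wooden bar at cabinet y +110: 20 wide, 26 high, a 2 thick felt pad on top of its outer end. Slides along cabinet -x, travel 120 to a hard stop, friction about 3 N, stays where left. Origin: mid width and height, 12 behind the outer end, 84 above the slab; cabinet x = -28 pushed in, -148 fully out. Axes as the cabinet's. Sides free.
- right_support: The same bar at cabinet y -110. Pushed in, each bar's end stands only 24 proud of the upright flap's outer face, so a gripper coming straight down would hit the flap: tilt the tool so that its body leans away from the flap, towards the robot.
- flap: Plywood flap 320 wide, 165 high, 16 thick, 0.55 kg. Origin on the hinge axis (along y) at cabinet x 0, y 0, z 115. Own z: hinge to free edge; own x: to the cabinet, becomes the top face. Panel spans x -16..0, z 0..165. Starts upright or leaning out slightly; swings down to cabinet -x. Stiff hinge (0.75 N m) holds any angle; level at 90 degrees, on the felts; no stop of its own there.
- rail (a point): Middle of the flap's round steel rail (12 thick, 200 long, along y), 40 beyond its free edge on two end posts; flap x -8, z 205; 34 clear to the panel's edge. Can be pinched from above and turns between the fingers. The stiff hinge means the flap must be taken or pressed down until it is felt to land.
- tin: Bystander: steel tin with a twist cap, 68 across, 56 high, standing between the supports under where the flap comes down. Origin at the middle of its underside.
- brush: Bystander: wooden-handled brush lying left of the left support.
- soap: Bystander: bar of soap, 85 x 55 x 30, right of the right support.
- basins: Bystander: stacked pair of blue basins, 250 across, 135 high, at the left.
- bottle: Bystander: white bottle, 64 across, 170 high, origin under its middle.
- tub: Bystander: grey open tub, 100 across, 90 high.
- jar: Bystander: glass jar, 72 across, 100 high.

How it is judged (in metres and radians):
On the way, in this order (a step that is already met when the one before it is completed fails the run):
1. both supports are pulled out to their stops while the flap is still up (x of each of left_support, right_support in the frame of cabinet below -0.142 m and angle between flap's own z axis and vertical below 0.5 rad), for 0.2 s.
2. the flap lies level on both supports (angle between flap's own x axis and vertical below 0.04 rad and contact force between flap and left_support above 0.3 N and contact force between flap and right_support above 0.3 N), for 0.2 s.
At the end, for the whole second after the job is handed in: Both supports are out to within 6 mm of their stops; the flap lies level within 0.04 rad, pressing on both supports with more than 0.3 N each, and is at rest (all of step 2 and x of each of left_support, right_support in the frame of cabinet below -0.142 m and angular speed of flap below 0.05 rad/s); the robot touches nothing.
It fails at once if the flap is lowered (more than 0.5 rad from upright) while a support is not out (within 12 mm of its stop) (angle between flap's own z axis and vertical above 0.5 rad and x of any of left_support, right_support in the frame of cabinet above -0.136 m).
It fails at once if the flap is thrown or dropped (faster than 2 rad/s) (angular speed of flap above 2 rad/s).
It fails at once if the flap is slammed or forced onto a support (over 45 N) (contact force between flap and left_support above 45 N or contact force between flap and right_support above 45 N).
It fails at once if a bystander (tin, brush, soap, basins, bottle, tub or jar) is shifted by more than 40 mm or tipped (distance of any of tin, brush, soap, basins, bottle, tub, jar from where it was at the start of the episode above 0.04 m or angle between any of tin, brush, soap, basins, bottle, tub, jar's own z axis and vertical above 0.5 rad).
It also fails if it takes over 64 s, if anything falls off the work surface, if the arm or the gripper's body presses on something with over 40 N, if the wrist force passes 120 N, or if a joint passes its speed limit or range.

### The arm

A 6-joint arm with a two-finger parallel gripper is mounted at the origin on the work surface. World frame = base frame: x ahead of the robot, y to its left, z up, the work surface at z = 0. Lengths are in m, angles in degrees, forces in N, time in s.
With the tool pointing down it reaches from about 0.375 to 0.9 m from the base axis. Payload 3.1 kg.
Tool frame: the origin (TCP) lies between the finger pads; the fingertips stand 11 mm ahead of it and the grasp point (between the pads) lies 8 mm behind it; z points along the fingers, y is the line along which they close (so a half turn about z gives the same grasp; the last joint's range is limited). The gripper opens to 87 mm and grips with 3 to 60 N. Pads are 19 mm wide; open, the fingers measure 117 mm over their backs; the gripper's body (75 mm by 190 mm) begins 51 mm behind the grasp point.
Start: joints at [64.544, 30.224, 82.088, -0, 67.689, -10.227], TCP at [0.164, 0.603, 0.234] pointing down, gripper open.
Joint ranges: [-176.69, 176.69], [-43.24, 126.21], [12.49, 139.97], [-82, 262], [0, 151.66], [-163.58, 163.58]. Speed limits (degrees/s): [159.86, 159.86, 180, 180, 180, 180].

### API

Orientations are given as a 3x3 rotation matrix whose columns are the frame's x, y, z axes.
In Python, from rig import bot gives the robot as it stands.
- The arm moves only by the tool apply_moves, never from a script. Its argument "steps" is a list that holds one entry, the list of rows, each a list of 7 numbers: the shift along the tool's x, y, z in cm, then the turn, a rotation vector about the tool's x, y, z in degrees, then the gripper command: -1 is shut, 1 is fully open, values between are in proportion. In form: [[[dx, dy, dz, rx, ry, rz, jaw], ...]]. A call has 1 to 20 rows; each row is the pose to reach, as a shift and turn from the pose commanded when the call began, along the tool's axes at that moment; what a row does not reach only later rows make up. A row lasts 1/8 s, in which the tool goes at most 62.5 mm and 10.7 degrees, less where a joint would pass 70% of its speed; a pose out of reach is approached as far as the arm can. A call with a gripper value outside its range is refused whole. The fingers move at their own pace and stop on an object; the grip force is fixed at half the most. Time passes only in rows, so rows that repeat a pose let the fingers close. It gives the time, the measured TCP pose, the force, the opening and the grip force at its end, in the units of the state.
- bot.read_state(): the state, without advancing time (a new reading comes with each control period).
- bot.capture(name): name is "side" or "top"; returns the picture (480x640x3 uint8, blue, green, red); there is no depth.
- bot.camera_model(name): a dict with "intrinsics" (3x3 intrinsics, pixels), "R" (3x3) and "t" (3): a world point X has camera coordinates R X + t. Camera axes: x right, y down, z forward; pixel columns grow to the right and rows downward; lengths in m; the calibration is good to about 2 mm. A picture is of the moment at which its call begins. camera_model takes no time and is no camera call.
- bot.hand_in(): hands the job in; it is judged then, once.
The state is a dict: "time_s": time; "joint_positions": joint angles; "qvel": joint speeds; "tau": joint torques, N m; "position": TCP position; "tcp_rot": TCP orientation; "force": force on the tool from outside, world axes, zero at the start; "moment": the same for the moment, N m; "opening": opening from 0.0 (shut) to 1.0 (fully open); "grasp_force": force on a finger pad.
Only numpy, scipy, OpenCV 4.12 (cv2) and the standard library are available. Lean on these libraries where they do the work, as an engineer would, in place of code of your own. Each camera call takes 0.05 s, during which the arm holds its last target. There are 200 camera calls.

## Working session

There is one attempt and no reset: what is moved stays moved. The work goes in short steps, Python scripts to look and compute and a tool call to move; the robot and the scene stay as the last step left them, time stands still between calls to the robot, and variables do not carry over. Pictures are saved under pics/ and viewed, at most 10 in all, crops included, and the job is handed in when it is done.

Besides the shell and the picture viewer there is one more tool, called after ">>>" as name(argument=value, ...) on one line, values as JSON. apply_moves: Moves the arm, as the interface text tells. Its arguments: {"type":"object","properties":{"steps":{"type":"array","items":{"type":"array","items":{"type":"array","items":{"type":"number"}}}}},"required":["steps"]}

```bash
ls; mkdir -p pics; python3 - <<'E'
from rig import bot
import cv2,numpy as np
for n in("side","top"):
    im=bot.capture(n);cv2.imwrite(f"pics/{n}0.png",im)
    c=bot.camera_model(n);print(n,np.round(c["intrinsics"],1).tolist(),np.round(c["R"],3).tolist(),np.round(c["t"],3).tolist(), np.round(-np.array(c["R"]).T@c["t"],3))
print(bot.read_state())
E
```

```text
pics
side [[536.1, 0.0, 318.9], [0.0, 536.1, 244.0], [0.0, 0.0, 1.0]] [[-0.965, 0.261, 0.009], [0.244, 0.914, -0.324], [-0.093, -0.31, -0.946]] [0.527, -0.07, 1.899] [0.703 0.516 1.769]
top [[528.6, 0.0, 319.8], [0.0, 528.6, 226.6], [0.0, 0.0, 1.0]] [[-0.023, -1.0, 0.004], [-0.998, 0.022, -0.055], [0.055, -0.006, -0.998]] [0.045, 0.562, 1.542] [0.477 0.041 1.571]
{'time_s': 0.1, 'joint_positions': array([ 6.45423038e+01,  3.02747015e+01,  8.21508346e+01, -8.32845370e-04,
        6.76882210e+01, -1.02278421e+01]), 'qvel': array([-0.03218297, -0.02943212, -0.08659229, -0.01437027, -0.04878418,
       -0.07678892]), 'tau': array([-2.91423221e-04, -4.40983307e+01, -1.77149999e+01,  6.35030586e-02,
        5.34059911e-02, -2.01602847e-05]), 'position': array([0.16387974, 0.60245856, 0.23264813]), 'tcp_rot': array([[-9.64881060e-01,  2.62685807e-01, -8.41286616e-04],
       [ 2.62686935e-01,  9.64879443e-01, -1.79843554e-03],
       [ 3.39316670e-04, -1.95627139e-03, -9.99998029e-01]]), 'force': array([-0.11575939, -0.22483335,  0.56379337]), 'moment': array([ 0.02865062, -0.01849086,  0.02531794]), 'grasp_force': 0.0, 'opening': 0.9975197711003952}
```

View pics/side0.png

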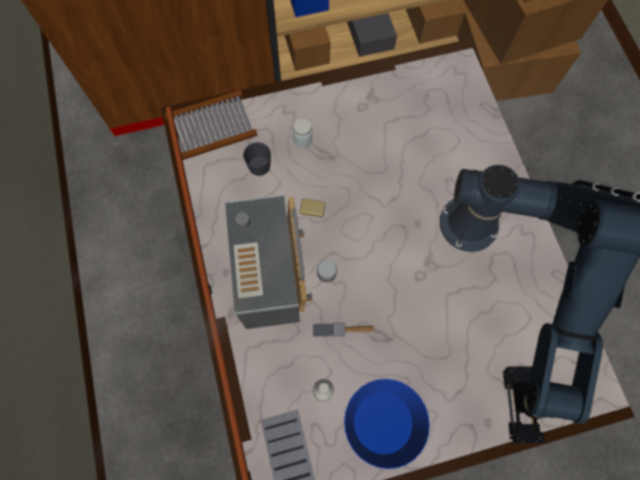

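View pics/top0.png

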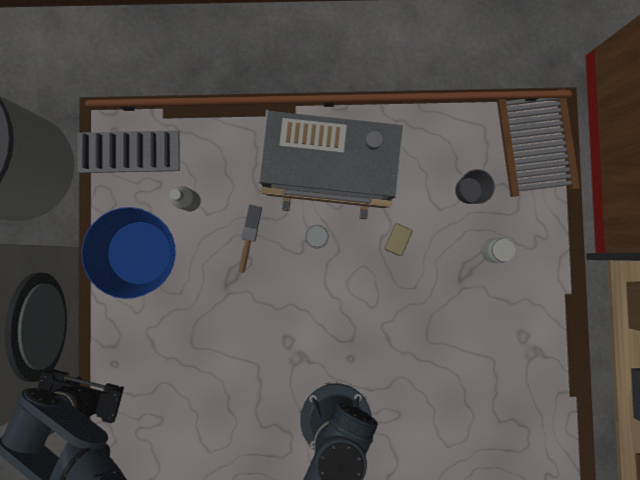

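The top view shows the cabinet at about (262..403, 110..200), with support ends near (286,205) and (364,213), the tin at (317,236), brush at (248,235) and soap at (399,239). I'll zoom in on the cabinet front in both views.

```bash
cat > h.py <<'E'
from rig import bot
import cv2,numpy as np
def ray(n,u,v):
    c=bot.camera_model(n);R=np.array(c["R"]);K=np.array(c["intrinsics"])
    return -R.T@np.array(c["t"]),R.T@np.linalg.solve(K,[u,v,1.])
def onz(n,u,v,z):
    o,d=ray(n,u,v);return o+d*(z-o[2])/d[2]
def tri(a,b):
    o1,d1=ray("side",*a);o2,d2=ray("top",*b)
    s=np.linalg.lstsq(np.c_[d1,-d2],o2-o1,rcond=None)[0]
    p,q=o1+s[0]*d1,o2+s[1]*d2
    return (p+q)/2,np.linalg.norm(p-q)
def pix(n,X):
    c=bot.camera_model(n);x=np.array(c["intrinsics"])@(np.array(c["R"])@X+np.array(c["t"]));return x[:2]/x[2]
E
python3 - <<'E'
import cv2,numpy as np
a=cv2.imread("pics/top0.png")[100:225,250:410]
b=cv2.imread("pics/side0.png")[190:335,220:345]
A=cv2.resize(a,None,fx=5,fy=5,interpolation=cv2.INTER_CUBIC)[:600]
B=cv2.resize(b,None,fx=4,fy=4,interpolation=cv2.INTER_CUBIC)
cv2.imwrite("pics/topc.png",A[:600]);cv2.imwrite("pics/sidec.png",B)
E
```

```text
(no output)
```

View pics/topc.png

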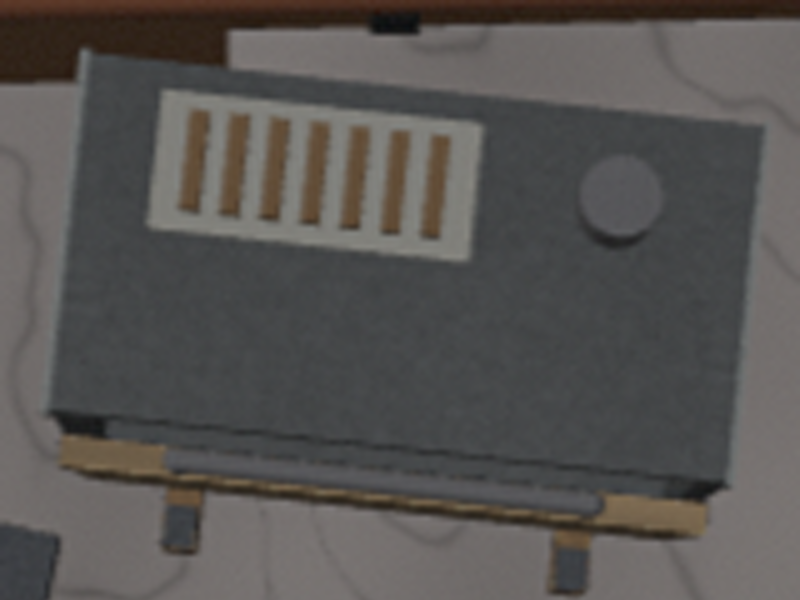

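View pics/sidec.png

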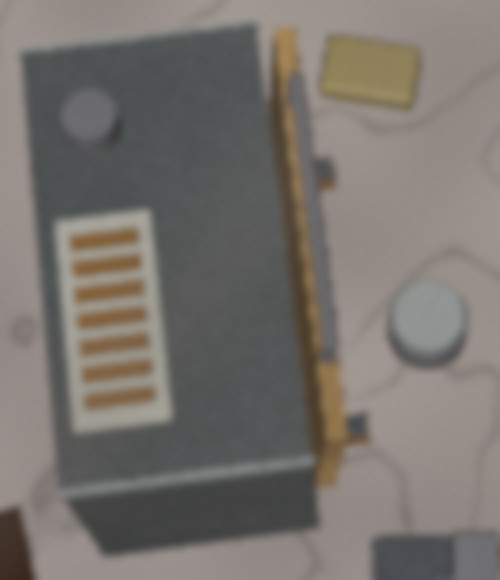

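```bash
python3 - <<'E'
from h import *
np.set_printoptions(precision=4,suppress=True)
f=lambda u,v:((u+.5)/5-.5+250,(v+.5)/5-.5+100)
g=lambda u,v:((u+.5)/4-.5+220,(v+.5)/4-.5+190)
FL,FR,BL,BR=[onz("top",*f(*p),.27) for p in((50,412),(728,488),(80,50),(763,126))]
print(FL,FR,BL,BR,np.linalg.norm(FL-FR),np.linalg.norm(FL-BL))
# from the side view
sFR,sFL,sBR,sBL=[onz("side",*g(*p),.27) for p in((257,25),(314,458),(22,52),(62,494))]
print(sFL,sFR,sBL,sBR)
yv=(FL-FR)+(BL-BR);y2=(sFL-sFR)+(sBL-sBR)
xv=(BL-FL)+(BR-FR)
print("yaw",np.degrees(np.arctan2(-yv[0],yv[1])),np.degrees(np.arctan2(-y2[0],y2[1])),np.degrees(np.arctan2(xv[1],xv[0])))
print("felt ends top", [onz("top",*f(*p),.099) for p in((163,550),(197,553),(550,590),(585,594))])
print("felt ends side", [onz("side",*g(*p),.099) for p in((368,416),(368,438),(334,160),(334,183))])
# rail ends
print(tri(g(300,75),f(165,462)),tri(g(330,357),f(600,503)))
print("rail R",tri(g(298,72),f(603,503)),"rail L",tri(g(331,358),f(168,460)))
print("tin", onz("top",317,236,.056),onz("side",327,269,.056))
yaw=np.arctan2(-(yv+y2)[0],(yv+y2)[1]);c,s=np.cos(yaw),np.sin(yaw);R=np.array([[c,-s,0],[s,c,0],[0,0,1]])
o=(FL+FR+sFL+sFR)/4;o[2]=0;print("o",o)
for P in (FL,FR,BL,BR,sFL,sFR,sBL,sBR):print(R.T@(P-o))
for n,F,ps in(("top",f,((163,550),(197,553),(550,590),(585,594))),("side",g,((368,416),(368,438),(334,160),(334,183)))):
  for p in ps: print(n,R.T@(onz(n,*F(*p),.099)-o))
for a,b in(((298,72),(603,503)),((331,358),(168,460))):print("rail",R.T@(tri(g(*a),f(*b))[0]-o))
E
```

```text
[0.6628 0.1798 0.27  ] [ 0.6176 -0.1548  0.27  ] [0.8441 0.1619 0.27  ] [ 0.7984 -0.1778  0.27  ] 0.3375956288294353 0.18222434561113646
[0.6596 0.1834 0.27  ] [ 0.6179 -0.1531  0.27  ] [0.838  0.1623 0.27  ] [ 0.7952 -0.1772  0.27  ]
yaw -7.675071057377549 -7.129548546151447 -6.440189945681591
felt ends top [array([0.6083, 0.1363, 0.099 ]), array([0.6062, 0.1173, 0.099 ]), array([ 0.5811, -0.0793,  0.099 ]), array([ 0.5784, -0.0988,  0.099 ])]
felt ends side [array([0.6046, 0.1236, 0.099 ]), array([0.6092, 0.1409, 0.099 ]), array([ 0.5759, -0.0943,  0.099 ]), array([ 0.581 , -0.0746,  0.099 ])]
(array([0.6053, 0.0866, 0.708 ]), np.float64(0.04821744672490961)) (array([ 0.6399, -0.122 , -0.4494]), np.float64(0.12378733984232024))
rail R (array([ 0.6034, -0.0857,  0.3257]), np.float64(0.005241333304210456)) rail L (array([0.6325, 0.1212, 0.2957]), np.float64(0.004223714068072051))
tin [0.534  0.0407 0.056 ] [0.5311 0.0456 0.056 ]
o [0.6394 0.0138 0.    ]
[0.0017 0.1676 0.27  ]
[ 0.   -0.17  0.27]
[0.1839 0.1732 0.27  ]
[ 0.1823 -0.1695  0.27  ]
[-0.0019  0.1708  0.27  ]
[ 0.0001 -0.1683  0.27  ]
[0.1778 0.1728 0.27  ]
[ 0.1791 -0.1694  0.27  ]
top [-0.0467  0.1174  0.099 ]
top [-0.0463  0.0983  0.099 ]
top [-0.0459 -0.0999  0.099 ]
top [-0.046  -0.1195  0.099 ]
side [-0.0487  0.1044  0.099 ]
side [-0.0464  0.1221  0.099 ]
side [-0.0491 -0.1154  0.099 ]
side [-0.0466 -0.0953  0.099 ]
rail [-0.0229 -0.1034  0.3257]
rail [-0.0207  0.1056  0.2957]
```

```bash
cat >> h.py <<'E'
from scipy.spatial.transform import Rotation as Ro
yaw=np.radians(-7.2);O=np.array([.639,.014,0])
RC=Ro.from_euler('z',yaw).as_matrix()
def W(x,y,z):return O+RC@np.array([x,y,z])
def rot(th):
    t=np.radians(th);z=RC@[np.sin(t),0,-np.cos(t)];y=RC@[0,1,0]
    return np.c_[np.cross(y,z),y,z]
def plan(*goals):  # goals: (grasp point world, tilt) -> rows relative to the present pose
    s=bot.read_state();p,R=s["position"],s["tcp_rot"]
    for g,th in goals:
        T=rot(th);q=g+.008*T[:,2]
        print(np.round(100*R.T@(q-p),2),np.round(Ro.from_matrix(R.T@T).as_rotvec(degrees=True),2))
E
python3 - <<'E'
from h import *
a=W(-.039,.110,.086);z=rot(35)[:,2]
plan((a-.12*z+[-.18,.1,.12],0),(a-.12*z+[0,0,.02],35),(a-.10*z,35),(a,35))
for n,u,v in(("brush",253,212),("brush2",258,206),("b",242,270)):print(n,RC.T@(onz("top",u,v,.02)-O))
E
```

```text
[-29.09 -30.    -6.32] [-0.11 -0.03 -8.03]
[-49.54 -34.84   3.54] [ -2.56 -34.97  -7.74]
[-50.68 -34.67   7.18] [ -2.56 -34.97  -7.74]
[-56.36 -33.86  15.37] [ -2.56 -34.97  -7.74]
brush [-0.05535813  0.20804383  0.02      ]
brush2 [-0.03623377  0.19536225  0.02      ]
b [-0.22770002  0.22131808  0.02      ]
```

>>> apply_moves(steps=[[[-10,-10,-6,0,0,-3,0.4],[-16,-16,-6.3,0,0,-5,0.4],[-20,-20,-6.3,0,0,-7,0.4],[-24,-25,-6.3,0,0,-8,0.4],[-29,-30,-6.3,0,0,-8,0.4],[-29,-30,-6.3,0,0,-8,0.4],[-33,-31,-4,-0.7,-9,-8,0.4],[-38,-32.5,-2,-1.3,-18,-8,0.4],[-44,-34,1,-2,-27,-7.8,0.4],[-49.5,-34.8,3.5,-2.6,-35,-7.7,0.4],[-49.5,-34.8,3.5,-2.6,-35,-7.7,0.4],[-50.7,-34.7,7.2,-2.6,-35,-7.7,0.4],[-50.7,-34.7,7.2,-2.6,-35,-7.7,0.4],[-50.7,-34.7,7.2,-2.6,-35,-7.7,0.4],[-50.7,-34.7,7.2,-2.6,-35,-7.7,0.4]]])

```text
time_s: 1.98
position: [0.5634, 0.1356, 0.1644]
tcp_rot: [[-0.814, 0.123, 0.567], [0.1, 0.992, -0.071], [-0.572, -0.001, -0.821]]
force: [-0.2, 0.3, 0.3]
opening: 0.701
grasp_force: 0.0
```

```bash
python3 - <<'E'
from h import *
a=W(-.039,.110,.086)
plan((a,35))
print(RC.T@(bot.read_state()["position"]-O))
im=bot.capture("top")[90:290,200:440]; cv2.imwrite("pics/t1.png",cv2.resize(im,None,fx=3,fy=3,interpolation=cv2.INTER_CUBIC))
E
```

```text
[ 0.27 -0.13 10.16] [ 0.06 -0.14  0.15]
[-0.09026178  0.1112092   0.16439949]
```

View pics/t1.png

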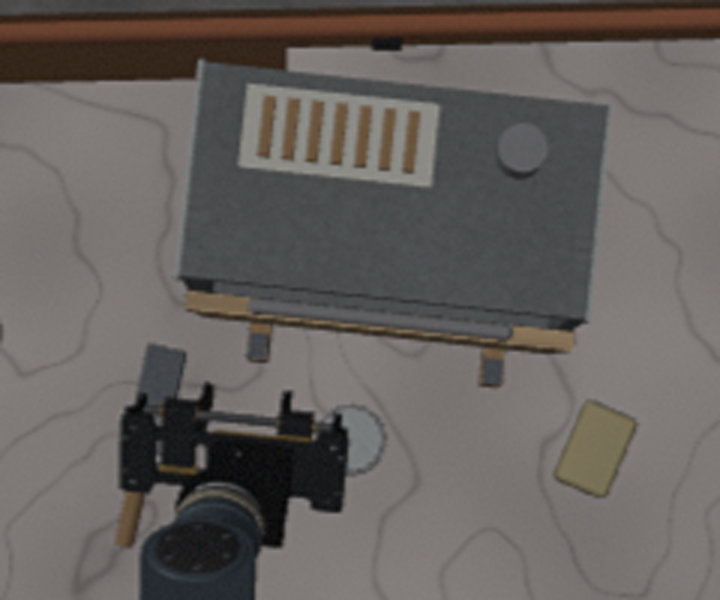

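The fingers straddle the left support's axis: fingers at (207,393) and (286,400), bar at (258,345). Moving in and gripping.

>>> apply_moves(steps=[[[0.1,-0.1,4,0,0,0,0.4],[0.2,-0.1,7,0,0,0,0.4],[0.3,-0.1,9,0,0,0,0.4],[0.3,-0.1,10.1,0,0,0,0.4],[0.3,-0.1,10.1,0,0,0,0.4]]])

```text
time_s: 2.65
position: [0.6308, 0.1324, 0.0959]
tcp_rot: [[-0.834, 0.129, 0.536], [0.107, 0.992, -0.072], [-0.541, -0.003, -0.841]]
force: [0.3, -0.0, 0.7]
opening: 0.701
grasp_force: 0.0
```

>>> apply_moves(steps=[[[0,0,0,0,0,0,-1],[0,0,0,0,0,0,-1],[0,0,0,0,0,0,-1],[0,0,0,0,0,0,-1],[0,0,0,0,0,0,-1],[0,0,0,0,0,0,-1]]])

```text
time_s: 3.4
position: [0.6303, 0.1278, 0.0962]
tcp_rot: [[-0.834, 0.137, 0.535], [0.109, 0.991, -0.083], [-0.541, -0.011, -0.841]]
force: [-1.8, -10.1, 3.5]
opening: 0.226
grasp_force: 30.0
```

```bash
python3 - <<'E'
from h import *
s=bot.read_state();print(RC.T@(s["position"]-O),RC.T@s["force"],s["opening"]*87)
plan((W(-.16,.110,.086),35),(W(-.17,.11,.086),35))
E
```

```text
[-0.02293681  0.11183064  0.09615925] [ -0.50603197 -10.25235157   3.50247696] 19.67779873195448
[12.04 -0.32 -5.76] [-0.9  -2.24 -0.18]
[12.89 -0.33 -6.3 ] [-0.9  -2.24 -0.18]
```

```bash
python3 - <<'E'
from h import *
s=bot.read_state();print(np.round(s["joint_positions"],2),np.round(s["tau"],1))
E
```

```text
[  4.95  38.51 108.43 -81.97   7.5    2.39] [  5.9 -39.6  -9.4  -0.1  -2.8   0.1]
```

```bash
python3 - <<'E'
from h import *
plan((W(-.04,.112,.103),29),(W(-.06,.112,.103),25),(W(-.10,.112,.103),18))
E
```

```text
[ 1.12  0.   -0.7 ] [-0.89  3.76 -0.23]
[ 2.85 -0.02 -1.79] [-0.88  7.76 -0.26]
[ 6.31 -0.07 -3.97] [-0.87 14.76 -0.32]
```

>>> apply_moves(steps=[[[0.4,0,-0.2,0,1,0,-1],[0.8,0,-0.5,0,2,0,-1],[1.1,0,-0.7,0,4,0,-1],[1.7,0,-1.1,0,5,0,-1],[2.3,0,-1.4,0,6,0,-1],[2.85,0,-1.8,0,8,0,-1],[2.85,0,-1.8,0,8,0,-1]]])

```text
time_s: 4.28
position: [0.5963, 0.1323, 0.096]
tcp_rot: [[-0.902, 0.134, 0.41], [0.118, 0.991, -0.063], [-0.415, -0.009, -0.91]]
force: [-2.5, -17.8, 6.0]
opening: 0.223
grasp_force: 30.0
```

```bash
python3 - <<'E'
from h import *
s=bot.read_state();print(RC.T@(s["position"]-O),RC.T@s["force"],s["opening"]*87,s["joint_positions"].round(1),RC.T@s["tcp_rot"])
plan((W(-.11,.112,.103),18),(W(-.14,.112,.103),18),(W(-.155,.112,.103),18))
E
```

```text
[-0.057185    0.11204025  0.09595943] [ -0.22684913 -17.92805979   5.97060538] 19.405403242609193 [  4.7  36.3 107.6 -24.8  13.3 -54.6] [[-0.91002459  0.00834854  0.41447019]
 [ 0.00406841  0.99992891 -0.01120851]
 [-0.4145343  -0.00851379 -0.90999386]]
[ 4.6  -0.05 -2.03] [-0.63  6.49 -0.27]
[ 7.33 -0.07 -3.28] [-0.63  6.49 -0.27]
[ 8.7  -0.08 -3.9 ] [-0.63  6.49 -0.27]
```

>>> apply_moves(steps=[[[0.5,-0.2,-0.2,0,1,0,-1],[1.0,-0.4,-0.45,0,2,0,-1],[1.6,-0.4,-0.7,0,3,0,-1],[2.3,-0.4,-1.0,0,4,0,-1],[3.0,-0.4,-1.3,0,5,0,-1],[3.8,-0.4,-1.7,0,6.5,0,-1],[4.6,-0.4,-2.0,0,6.5,0,-1],[5.5,-0.4,-2.45,0,6.5,0,-1],[6.4,-0.4,-2.85,0,6.5,0,-1],[7.3,-0.4,-3.3,0,6.5,0,-1],[7.3,-0.4,-3.3,0,6.5,0,-1]]])

```text
time_s: 5.65
position: [0.5195, 0.1421, 0.096]
tcp_rot: [[-0.941, 0.129, 0.314], [0.121, 0.992, -0.044], [-0.317, -0.003, -0.948]]
force: [4.4, -9.0, 0.7]
opening: 0.227
grasp_force: 30.0
```

```bash
cat > st.py <<'E'
from h import *
s=bot.read_state();print(RC.T@(s["position"]-O),RC.T@s["force"],s["opening"]*87,s["joint_positions"].round(1));print((RC.T@s["tcp_rot"]).round(3),s["time_s"])
E
python3 st.py
```

```text
[-0.13460711  0.11207791  0.09598388] [ 5.50551348 -8.33655714  0.74955995] 19.775106865370265 [  5.8  33.3 113.7 -16.2  15.7 -61.8]
[[-0.948  0.004  0.317]
 [ 0.002  1.    -0.004]
 [-0.317 -0.003 -0.948]] 5.65
```

>>> apply_moves(steps=[[[0.4,-0.2,-0.13,0,0,0,-1],[0.8,-0.3,-0.26,0,0,0,-1],[1.2,-0.3,-0.4,0,0,0,-1],[1.6,-0.3,-0.53,0,0,0,-1],[1.6,-0.3,-0.53,0,0,0,-1]]])

```text
time_s: 6.28
position: [0.5164, 0.1425, 0.098]
tcp_rot: [[-0.933, 0.129, 0.336], [0.123, 0.992, -0.039], [-0.339, 0.005, -0.941]]
force: [30.3, -11.5, -25.0]
opening: 0.224
grasp_force: 30.0
```

```bash
python3 st.py; python3 - <<'E'
from h import *
cv2.imwrite("pics/t2.png",cv2.resize(bot.capture("top")[150:290,230:430],None,fx=4,fy=4,interpolation=cv2.INTER_CUBIC))
E
```

```text
[-0.13776763  0.11209225  0.09800972] [ 31.49121263  -7.59856445 -24.96719978] 19.5237464593744 [  5.8  32.9 115.  -18.3  13.3 -59.6]
[[-0.941  0.003  0.339]
 [ 0.005  1.     0.004]
 [-0.339  0.005 -0.941]] 6.275
```

>>> apply_moves(steps=[[[0.8,-0.3,-0.26,0,0,0,-1],[-0.4,-0.3,0,0,0,0,0.4],[-0.4,-0.3,0,0,0,0,0.4],[-0.4,-0.3,0,0,0,0,0.4],[-0.4,-0.3,0,0,0,0,0.4],[0,-0.3,-3,0,0,0,0.4],[0,-0.3,-7,0,0,0,0.4],[0,-0.3,-11,0,0,0,0.4],[0,-0.3,-11,0,0,0,0.4]]])

```text
time_s: 7.45
position: [0.4657, 0.1446, 0.2019]
tcp_rot: [[-0.94, 0.129, 0.315], [0.122, 0.992, -0.042], [-0.318, -0.002, -0.948]]
force: [0.4, -0.2, -0.3]
opening: 0.698
grasp_force: 0.0
```

```bash
python3 st.py; python3 - <<'E'
from h import *
a=W(-.040,-.109,.09);z=rot(27)[:,2]
plan((a-.13*z+RC@[-.03,0,0],27),(a-.09*z,27),(a,27))
im=bot.capture("top");cv2.imwrite("pics/t2.png",cv2.resize(im[150:290,230:430],None,fx=4,fy=4,interpolation=cv2.INTER_CUBIC))
E
```

```text
[-0.18825854  0.10783696  0.20190808] [ 0.44905643 -0.11739575 -0.31019532] 60.712044181558454 [  6.9  18.1 115.3  -9.5  29.  -68.1]
[[-0.948  0.003  0.318]
 [ 0.003  1.    -0.003]
 [-0.318 -0.002 -0.948]] 7.45
[ -5.92 -21.66   2.36] [-0.16 -8.48 -0.15]
[ -9.35 -21.64   7.27] [-0.16 -8.48 -0.15]
[-10.68 -21.61  16.17] [-0.16 -8.48 -0.15]
```

View pics/t2.png

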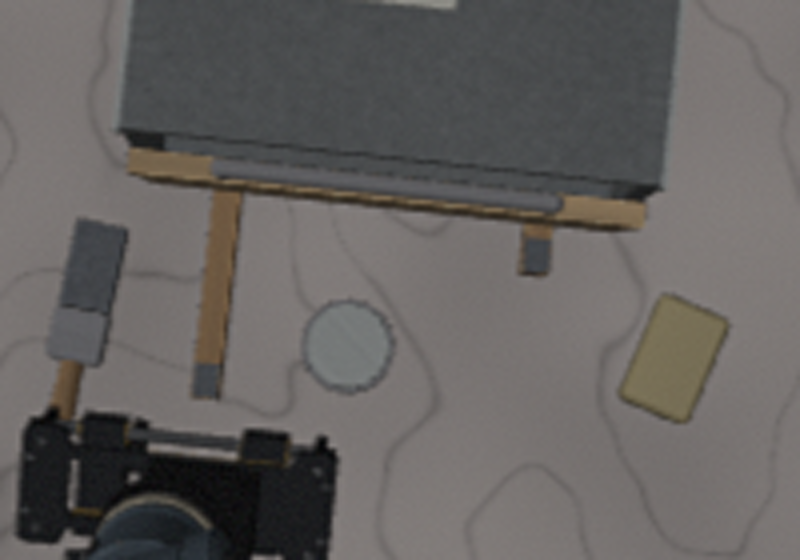

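The left support is fully out, with its end at crop (206,398). The right one is still in at (535,272). Moving to the right one.

>>> apply_moves(steps=[[[-1,-5,0,0,-2,0,0.4],[-2,-10,0.5,0,-4,0,0.4],[-3,-15,1,0,-6,0,0.4],[-5,-20,2,0,-8,0,0.4],[-5.9,-21.6,2.4,-0.2,-8.5,0,0.4],[-9.3,-21.6,7.3,-0.2,-8.5,0,0.4],[-9.3,-21.6,7.3,-0.2,-8.5,0,0.4],[-9.3,-21.6,7.3,-0.2,-8.5,0,0.4],[-10,-21.6,11.5,-0.2,-8.5,0,0.4],[-10.5,-21.6,14.5,-0.2,-8.5,0,0.4],[-10.7,-21.6,16.2,-0.2,-8.5,0,0.4],[-10.7,-21.6,16.2,-0.2,-8.5,0,0.4],[-10.7,-21.6,16.2,-0.2,-8.5,0,0.4]]])

```text
time_s: 9.12
position: [0.5897, -0.0893, 0.0827]
tcp_rot: [[-0.887, 0.127, 0.444], [0.113, 0.992, -0.058], [-0.448, -0.001, -0.894]]
force: [-0.3, 0.1, -0.1]
opening: 0.701
grasp_force: 0.0
```

```bash
python3 st.py
```

```text
[-0.03597352 -0.10869211  0.08271506] [-0.31443812  0.06078216 -0.08245029] 60.98451921989487 [ -22.8   37.2  113.    59.8    7.9 -163.5]
[[-0.894  0.002  0.448]
 [ 0.001  1.    -0.002]
 [-0.448 -0.001 -0.894]] 9.125
```

>>> apply_moves(steps=[[[0,0,0,0,0,0,-1],[0,0,0,0,0,0,-1],[0,0,0,0,0,0,-1],[0,0,0,0,0,0,-1],[0,0,0,0,0,0,-1],[0,0,0,0,0,0,-1]]])

```text
time_s: 9.88
position: [0.5903, -0.0891, 0.0814]
tcp_rot: [[-0.887, 0.128, 0.444], [0.115, 0.992, -0.056], [-0.447, 0.001, -0.895]]
force: [0.5, 3.7, 0.3]
opening: 0.223
grasp_force: 30.0
```

```bash
python3 st.py;python3 - <<'E'
from h import *
p=RC.T@(bot.read_state()["position"]-O-.008*bot.read_state()["tcp_rot"][:,2])
print(p);_,y,z=p
plan((W(-.06,y,z),24),(W(-.09,y,z),19),(W(-.12,y,z),18),(W(-.145,y,z),18))
E
```

```text
[-0.035351   -0.10841756  0.08137483] [0.01603872 3.74530042 0.28396256] 19.364841138020367 [ -22.8   37.4  112.9   59.9    8.  -163.5]
[[-0.895  0.003  0.447]
 [ 0.003  1.     0.   ]
 [-0.447  0.001 -0.895]] 9.875
[-0.03892729 -0.10841852  0.08853096]
[ 1.92 -0.01 -0.94] [ 0.01  2.55 -0.16]
[ 4.67 -0.01 -2.29] [ 0.02  7.55 -0.16]
[ 7.37 -0.02 -3.63] [ 0.02  8.55 -0.16]
[ 9.61 -0.03 -4.75] [ 0.02  8.55 -0.16]
```

>>> apply_moves(steps=[[[0.6,0,-0.3,0,0.8,0,-1],[1.3,0,-0.6,0,1.6,0,-1],[1.9,0,-0.95,0,2.5,0,-1],[2.8,0,-1.4,0,4,0,-1],[3.7,0,-1.8,0,5.5,0,-1],[4.7,0,-2.3,0,7.5,0,-1],[5.6,0,-2.75,0,8.5,0,-1],[6.5,0,-3.2,0,8.5,0,-1],[7.4,0,-3.65,0,8.5,0,-1],[8.5,0,-4.2,0,8.5,0,-1],[9.6,0,-4.75,0,8.5,0,-1],[9.6,0,-4.75,0,8.5,0,-1]]])

```text
time_s: 11.38
position: [0.4833, -0.0752, 0.0814]
tcp_rot: [[-0.943, 0.128, 0.307], [0.122, 0.992, -0.039], [-0.31, 0.001, -0.951]]
force: [-2.6, 4.0, 7.6]
opening: 0.229
grasp_force: 30.0
```

```bash
python3 st.py
```

```text
[-0.14330182 -0.10804089  0.0813567 ] [-3.09008539  3.62496604  7.64966878] 19.906466482558248 [ -25.4   33.4  122.1   37.4    9.1 -144.3]
[[-0.951  0.003  0.31 ]
 [ 0.003  1.    -0.   ]
 [-0.31   0.001 -0.951]] 11.375
```

>>> apply_moves(steps=[[[0.5,0,-0.15,0,0,0,-1],[1.0,0,-0.3,0,0,0,-1],[1.4,0,-0.45,0,0,0,-1],[1.8,0,-0.6,0,0,0,-1],[1.8,0,-0.6,0,0,0,-1]]])

```text
time_s: 12.0
position: [0.4765, -0.0746, 0.0825]
tcp_rot: [[-0.939, 0.126, 0.321], [0.12, 0.992, -0.038], [-0.323, 0.003, -0.946]]
force: [35.9, 17.2, -18.1]
opening: 0.225
grasp_force: 30.0
```

```bash
python3 st.py
```

```text
[-0.15009792 -0.10830232  0.08249116] [ 33.43097819  21.53579536 -18.1109846 ] 19.618400874498903 [ -26.1   33.2  123.7   49.5    8.1 -157.1]
[[-0.946  0.001  0.323]
 [ 0.002  1.     0.002]
 [-0.323  0.003 -0.946]] 12.0
```

>>> apply_moves(steps=[[[-0.9,0,0.3,0,0,0,-1],[-1.5,0,0.5,0,0,0,0.2],[-1.5,0,0.5,0,0,0,0.2],[-1.5,0,0.5,0,0,0,0.2],[-1.5,0,0.5,0,0,0,0.2],[-1.5,0,-3,0,0,0,0.2],[-1.5,0,-8,0,4,0,0.2],[-1.5,0,-14,0,10,0,0.2],[-1.5,0,-18,0,18,0,0.2],[-1.5,0,-18,0,18,0,0.2]]])

```text
time_s: 13.25
position: [0.4262, -0.0692, 0.26]
tcp_rot: [[-0.992, 0.129, 0.007], [0.129, 0.992, -0.003], [-0.008, -0.002, -1.0]]
force: [0.5, -0.3, -0.1]
opening: 0.599
grasp_force: 0.0
```

```bash
cat >> h.py <<'E'
f=lambda u,v:((u+.5)/5-.5+250,(v+.5)/5-.5+100)
E
python3 st.py; python3 - <<'E'
from h import *
for p in((168,460),(603,503)):print("rail",RC.T@(onz("top",*f(*p),.319)-O))
s=bot.read_state();p,R=s["position"],s["tcp_rot"]
T=np.c_[RC@[0,1,0],RC@[1,0,0],[0,0,-1.]]
print(np.linalg.det(T),Ro.from_matrix(R.T@T).as_rotvec(degrees=True))
for g in((-.10,0,.40),(-.022,0,.39),(-.022,0,.320)):print(g,100*R.T@(W(*g)+[0,0,-.008]-p))
im=bot.capture("top");cv2.imwrite("pics/t3.png",cv2.resize(im[100:260,240:430],None,fx=4,fy=4,interpolation=cv2.INTER_CUBIC)[:600])
E
```

```text
[-0.20073323 -0.10923874  0.26004135] [ 0.54574776 -0.20224162 -0.09675424] 52.07545012866828 [ -24.1   12.9  106.8   -0.    59.9 -106.7]
[[-1.     0.003  0.008]
 [ 0.003  1.    -0.002]
 [-0.008 -0.002 -1.   ]] 13.25
rail [-0.02053792  0.10302459  0.319     ]
rail [-0.01957961 -0.10498511  0.319     ]
1.0 [ 0.2358139   0.44636454 89.8152868 ]
(-0.1, 0, 0.4) [-10.13807365  10.92553789 -13.14480164]
(-0.022, 0, 0.39) [-17.93022232  10.95301106 -12.08571506]
(-0.022, 0, 0.32) [-17.87711498  10.9693089   -5.0859355 ]
```

View pics/t3.png

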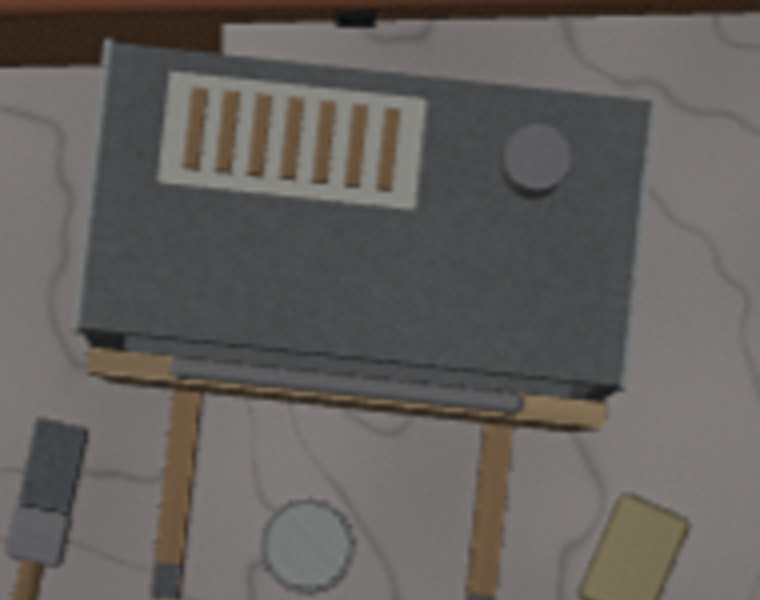

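Both supports are out: the felt pads start at (165,565) and (487,597), a line parallel to the flap. Next I'll take the rail, turning the tool 90° on the way.

>>> apply_moves(steps=[[[-1,1,-5,0,0,10,0.2],[-3,3,-10,0,0,20,0.2],[-5,5,-13,0,0,30,0.2],[-6,7,-13.1,0,0,40,0.2],[-7,8,-13.1,0,0,50,0.2],[-8,9,-13.1,0,0,60,0.2],[-9,10,-13.1,0,0,70,0.2],[-10,11,-13.1,0,0,80,0.2],[-10.1,10.9,-13.1,0.2,0.4,89.8,0.2],[-14,10.9,-13.1,0.2,0.4,89.8,0.2],[-17.8,10.9,-12.5,0.2,0.4,89.8,0.2],[-17.8,10.9,-12.5,0.2,0.4,89.8,0.2],[-17.8,10.9,-12.5,0.2,0.4,89.8,0.2]]])

```text
time_s: 14.92
position: [0.6133, 0.017, 0.3808]
tcp_rot: [[0.125, 0.992, -0.008], [0.992, -0.125, 0.004], [0.003, -0.009, -1.0]]
force: [0.2, 0.0, 0.4]
opening: 0.601
grasp_force: 0.0
```

```bash
python3 st.py; python3 - <<'E'
from h import *
s=bot.read_state();p,R=s["position"],s["tcp_rot"]
print(100*R.T@(W(-.021,0,.312)-p))
im=bot.capture("side");cv2.imwrite("pics/s1.png",cv2.resize(im[180:340,200:390],None,fx=3,fy=3,interpolation=cv2.INTER_CUBIC))
E
```

```text
[-2.58567964e-02 -2.23242472e-04  3.80773766e-01] [0.15737128 0.03666053 0.39787214] 52.323872854028195 [-8.9 22.4 71.9  0.1 86.3 -1.7]
[[-0.     1.    -0.009]
 [ 1.     0.     0.003]
 [ 0.003 -0.009 -1.   ]] 14.925
[4.76787463e-03 5.44973838e-01 6.87296682e+00]
```

View pics/s1.png

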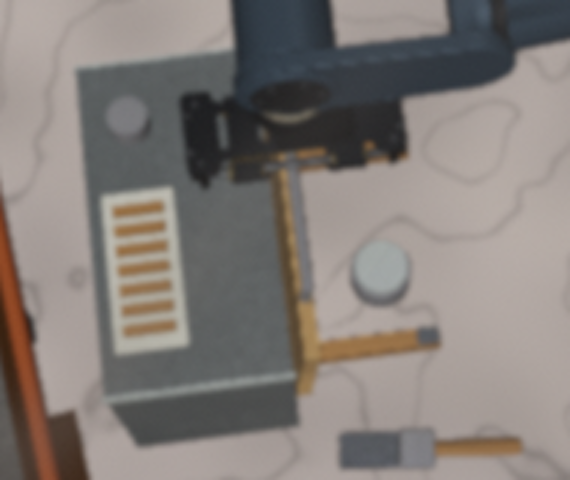

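The gripper hangs over the rail, which runs from about (290,160) to (305,300). Descending and pinching.

>>> apply_moves(steps=[[[0,0.5,2,0,0,0,0.2],[0,0.5,4,0,0,0,0.2],[0,0.5,5.5,0,0,0,0.2],[0,0.5,6.8,0,0,0,0.2],[0,0.5,6.8,0,0,0,0.2]]])

```text
time_s: 15.6
position: [0.6183, 0.0166, 0.3131]
tcp_rot: [[0.125, 0.992, -0.007], [0.992, -0.125, 0.003], [0.002, -0.008, -1.0]]
force: [-0.1, -0.1, 0.5]
opening: 0.6
grasp_force: 0.0
```

>>> apply_moves(steps=[[[0,0,0,0,0,0,0],[0,0,0,0,0,0,-0.2],[0,0,0,0,0,0,-0.4],[0,0,0,0,0,0,-0.6],[0,0,0,0,0,0,-0.8],[0,0,0,0,0,0,-1],[0,0,0,0,0,0,-1],[0,0,0,0,0,0,-1]]])

```text
time_s: 16.6
position: [0.6185, 0.0166, 0.3141]
tcp_rot: [[0.125, 0.992, -0.006], [0.992, -0.125, 0.003], [0.002, -0.007, -1.0]]
force: [-3.4, 0.2, 2.2]
opening: 0.126
grasp_force: 30.0
```

```bash
python3 st.py
```

```text
[-2.06927207e-02 -2.49541548e-05  3.14066581e-01] [-3.38180837 -0.21050853  2.21147814] 10.939505162676813 [-8.9 25.5 77.1  0.1 77.8 -1.7]
[[-0.     1.    -0.007]
 [ 1.     0.     0.002]
 [ 0.002 -0.007 -1.   ]] 16.6
```

```bash
python3 - <<'E'
import numpy as np
r=np.radians
P=lambda p:np.array([-.205*np.sin(p)-.008*np.cos(p),-(.115+.205*np.cos(p)-.008*np.sin(p))])*100
for a in (3.5,27,51,75):
  print(a,[ (P(r(b))-P(r(a))).round(2).tolist() for b in np.arange(a+2.4,a+24.1,2.4)])
print((P(r(90))-P(r(75))).round(2))
E
```

```text
3.5 [[-0.85, 0.1], [-1.7, 0.24], [-2.54, 0.42], [-3.38, 0.63], [-4.2, 0.87], [-5.01, 1.15], [-5.81, 1.46], [-6.6, 1.81], [-7.37, 2.19], [-8.13, 2.6]]
27 [[-0.74, 0.44], [-1.46, 0.9], [-2.16, 1.4], [-2.85, 1.92], [-3.5, 2.47], [-4.14, 3.05], [-4.75, 3.66], [-5.33, 4.29], [-5.89, 4.95], [-6.42, 5.62]]
51 [[-0.5, 0.7], [-0.97, 1.42], [-1.41, 2.16], [-1.82, 2.91], [-2.19, 3.69], [-2.54, 4.47], [-2.85, 5.27], [-3.12, 6.09], [-3.37, 6.91], [-3.57, 7.75]]
75 [[-0.17, 0.84], [-0.31, 1.69], [-0.41, 2.54], [-0.48, 3.4], [-0.51, 4.26], [-0.5, 5.12], [-0.46, 5.98], [-0.38, 6.83], [-0.26, 7.68], [-0.11, 8.53]]
[-0.49  5.33]
```

>>> apply_moves(steps=[[[0,-0.4,0.05,0,0,0,-1],[0,-0.85,0.1,0,0,0,-1],[0,-1.7,0.24,0,0,0,-1],[0,-2.5,0.4,0,0,0,-1],[0,-3.4,0.63,0,0,0,-1],[0,-4.2,0.87,0,0,0,-1],[0,-5.0,1.15,0,0,0,-1],[0,-5.8,1.46,0,0,0,-1],[0,-6.6,1.8,0,0,0,-1],[0,-7.4,2.2,0,0,0,-1],[0,-8.1,2.6,0,0,0,-1]]])

```text
time_s: 17.98
position: [0.5378, 0.0271, 0.2883]
tcp_rot: [[0.125, 0.992, -0.005], [0.992, -0.125, 0.003], [0.003, -0.006, -1.0]]
force: [3.4, 1.6, 3.1]
opening: 0.135
grasp_force: 30.0
```

```bash
python3 st.py
```

```text
[-1.02008065e-01  2.72402773e-04  2.88276823e-01] [3.1814626  2.04968226 3.0696979 ] 11.739448591796865 [-9.1 20.  90.4  0.1 69.9 -1.9]
[[-0.     1.    -0.006]
 [ 1.     0.     0.003]
 [ 0.003 -0.006 -1.   ]] 17.975
```

>>> apply_moves(steps=[[[0,-0.74,0.44,0,0,0,-1],[0,-1.46,0.9,0,0,0,-1],[0,-2.16,1.4,0,0,0,-1],[0,-2.85,1.92,0,0,0,-1],[0,-3.5,2.47,0,0,0,-1],[0,-4.14,3.05,0,0,0,-1],[0,-4.75,3.66,0,0,0,-1],[0,-5.33,4.3,0,0,0,-1],[0,-5.9,4.95,0,0,0,-1],[0,-6.4,5.6,0,0,0,-1]]])

```text
time_s: 19.23
position: [0.4754, 0.0351, 0.2325]
tcp_rot: [[0.126, 0.992, -0.003], [0.992, -0.126, 0.003], [0.003, -0.003, -1.0]]
force: [4.5, 3.8, -0.2]
opening: 0.127
grasp_force: 30.0
```

>>> apply_moves(steps=[[[0,-0.5,0.7,0,0,0,-1],[0,-0.97,1.4,0,0,0,-1],[0,-1.4,2.16,0,0,0,-1],[0,-1.8,2.9,0,0,0,-1],[0,-2.2,3.7,0,0,0,-1],[0,-2.5,4.5,0,0,0,-1],[0,-2.85,5.3,0,0,0,-1],[0,-3.1,6.1,0,0,0,-1],[0,-3.35,6.9,0,0,0,-1],[0,-3.55,7.7,0,0,0,-1]]])

```text
time_s: 20.48
position: [0.4419, 0.0394, 0.1563]
tcp_rot: [[0.126, 0.992, 0.002], [0.992, -0.126, 0.002], [0.003, 0.001, -1.0]]
force: [7.8, 4.3, 0.6]
opening: 0.13
grasp_force: 30.0
```

```bash
python3 st.py
```

```text
[-0.19874823  0.00050646  0.15629461] [7.17449602 5.2669415  0.56159152] 11.2988343553056 [ -9.5  23.9 112.    0.2  44.   -2.4]
[[ 0.     1.     0.001]
 [ 1.    -0.     0.003]
 [ 0.003  0.001 -1.   ]] 20.475
```

>>> apply_moves(steps=[[[0,-0.17,0.8,0,0,0,-1],[0,-0.3,1.6,0,0,0,-1],[0,-0.4,2.4,0,0,0,-1],[0,-0.45,3.1,0,0,0,-1],[0,-0.5,3.8,0,0,0,-1],[0,-0.5,4.3,0,0,0,-1],[0,-0.5,4.7,0,0,0,-1],[0,-0.5,4.9,0,0,0,-1],[0,-0.5,4.9,0,0,0,-1]]])

```text
time_s: 21.6
position: [0.4381, 0.0398, 0.1091]
tcp_rot: [[0.125, 0.992, 0.005], [0.992, -0.125, 0.001], [0.002, 0.005, -1.0]]
force: [6.4, 5.2, 17.0]
opening: 0.124
grasp_force: 30.0
```

```bash
python3 st.py
```

```text
[-0.20252796  0.00045353  0.1091239 ] [ 5.71233884  5.97525626 17.00239781] 10.744860271482914 [ -9.5  29.2 114.9   0.2  35.7  -2.5]
[[ 0.     1.     0.005]
 [ 1.    -0.     0.002]
 [ 0.002  0.005 -1.   ]] 21.6
```

>>> apply_moves(steps=[[[0,0,0.1,0,0,0,-1],[0,0,0.2,0,0,0,-1],[0,0,0.2,0,0,0,-1]]])

```text
time_s: 21.98
position: [0.4382, 0.0398, 0.1087]
tcp_rot: [[0.125, 0.992, 0.006], [0.992, -0.125, 0.001], [0.002, 0.006, -1.0]]
force: [3.5, 5.0, 34.4]
opening: 0.125
grasp_force: 30.0
```

```bash
python3 st.py
```

```text
[-0.20250254  0.00046721  0.10873626] [ 2.81673065  5.40233332 34.42245736] 10.834863383166963 [ -9.5  29.2 114.9   0.2  35.5  -2.5]
[[-0.     1.     0.006]
 [ 1.     0.     0.002]
 [ 0.002  0.006 -1.   ]] 21.975
```

The flap has landed: it pushes back stiffly (0.4 mm for an extra 17 N). Releasing and backing off upward.

>>> apply_moves(steps=[[[0,0,0,0,0,0,-0.4],[0,0,0,0,0,0,-0.4],[0,0,0,0,0,0,-0.4],[0,0,0,0,0,0,-0.4]]])

```text
time_s: 22.48
position: [0.4317, 0.0405, 0.1043]
tcp_rot: [[0.125, 0.992, -0.01], [0.992, -0.125, 0.003], [0.002, -0.01, -1.0]]
force: [0.6, -0.2, -0.1]
opening: 0.297
grasp_force: 0.0
```

```bash
python3 st.py
```

```text
[-0.20894139  0.0003146   0.10425401] [ 0.61365124 -0.07455275 -0.11482814] 25.807415331700163 [ -9.5  29.7 115.3   0.2  35.6  -2.5]
[[-0.     1.    -0.01 ]
 [ 1.     0.     0.002]
 [ 0.002 -0.01  -1.   ]] 22.475
```

>>> apply_moves(steps=[[[0,0.5,0,0,0,0,-0.4],[0,0.5,-1,0,0,0,-0.4],[0,0.5,-3,0,0,0,-0.4],[0,0.5,-7,0,0,0,-0.4],[0,0.5,-12,0,0,0,-0.4],[15,0.5,-16,0,0,0,-0.4],[25,0.5,-16,0,0,0,-0.4],[25,0.5,-16,0,0,0,-0.4],[25,0.5,-16,0,0,0,-0.4],[25,0.5,-16,0,0,0,-0.4]]])

```text
time_s: 23.72
position: [0.4712, 0.2911, 0.2667]
tcp_rot: [[0.12, 0.993, -0.002], [0.993, -0.12, 0.004], [0.004, -0.003, -1.0]]
force: [-0.0, -0.8, 0.1]
opening: 0.299
grasp_force: 0.0
```

```bash
python3 st.py; python3 - <<'E'
from h import *
im=bot.capture("top");cv2.imwrite("pics/t4.png",cv2.resize(im[100:290,220:430],None,fx=3,fy=3,interpolation=cv2.INTER_CUBIC))
E
```

```text
[-0.20124719  0.25391778  0.26673397] [ 0.06842528 -0.82549765  0.11906632] 26.055011195307582 [20.  22.5 90.2  0.3 67.4 26.7]
[[-0.006  1.    -0.003]
 [ 1.     0.006  0.004]
 [ 0.004 -0.003 -1.   ]] 23.725
```

View pics/t4.png

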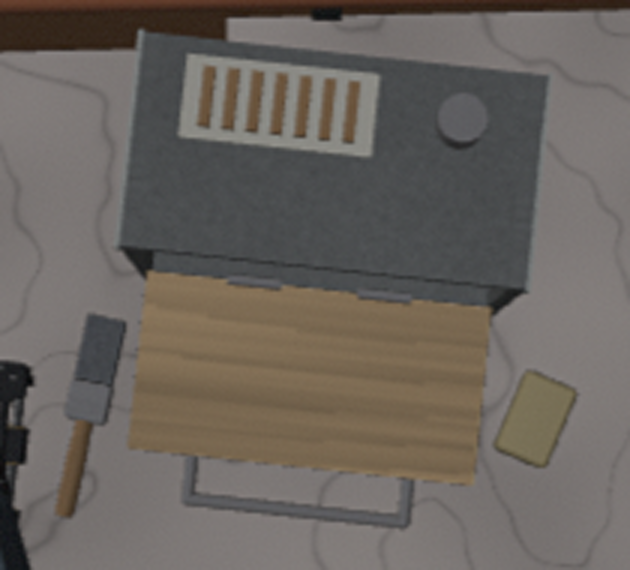

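The flap lies flat at (130..490, 270..485), with the rail at about (297,510). The brush and soap haven't moved and the gripper is clear, so I'm handing in.

```bash
python3 -c "
from rig import bot
print(bot.hand_in())"
```

```text
the job is handed in; nothing more can be done
None
```

I pulled both supports out to their stops, lowered the flap level onto them, let go and handed the job in at about 24 s; the hand-in returned no verdict, so I can't confirm it passed.

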